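# Lower and latch the heavy cover of a test case

### The job

Close the test case: bring its heavy steel cover down under control, without letting it drop or slam, and set it down so that it rests on the spring catch. Then press it down over the catch, at the round rubber pad, firmly but not hard, until the catch clicks and holds it shut on its stops, and take the hand clear. Leave the other things on the bench, and the housing in the case, as they are.

Things in the scene. Friction and masses are not known exactly. Their poses are not given: they have to be found in the camera images.
- case: Grey steel test case bolted to the bench, 240 mm along x, 190 mm along y, walls 80 mm high, 5 mm thick; origin: centre of its underside. The cover's hinge runs along its x at the +y rim (y = 95, z = 82 mm); the -y wall is the front. A foot plate 280 x 230 x 4 mm lies under it. Catch and stops inside are set as one by hand, anywhere within 12 mm of height; how high cannot be seen.
- cover (a joint): Cover angle (rad): 0 level, grows as it opens, 1.57 upright, stop at 1.75. Hinge friction 0.45 N m holds the cover above about 1.2; lower, its weight (0.65 to 0.98 kg, centre of mass about 115 mm from the hinge) wins and it falls. Set down, it rests on the spring catch at 0.05 to 0.13, not latched; pressed past the catch it stays about 0.05 lower, at -0.01 to 0.075.
- stop (a joint): Travel (m) of the two rubber stops inside the case, 35 mm to either side of the catch, on which the latched cover sits: 0 (under 0.0001) while the cover is off them, 0.0003 to 0.0012 while the latched cover sits on them. Too small a travel to be read well; the click and the cover's angle tell more.
- cover_hinge (a point): Middle of the hinge axis. Axes move with the cover: x along the hinge, -y from the hinge towards the free edge, z out of the cover's outer face (up when closed). z = 0 is the underside of the cover, a steel plate 6 mm thick and 250 mm wide whose free edge is 195 mm from the hinge, with a skirt that hangs 12 mm below it round the case walls.
- cover_bar (a point): Centre of the dark round bar handle, 18 mm thick, 120 mm long, parallel to the hinge, 225 mm from it, 9 mm above the underside (axes as cover_hinge). It stands 30 mm out from the free edge on an arm at each end, 102 mm free between the arms. Closed, it lies in front of the case about 90 mm above the bench; upright it is the topmost part, about 305 mm up.
- cover_pad (a point): Top centre of the round rubber pad, 36 mm wide, 4 mm high, on the outer face, 165 mm from the hinge, above the catch (axes as cover_hinge). Two ribs 8 mm high run 90 mm to either side. The push needed here rises to about 5 to 15 N over 3 mm, then gives way with a click; some 5 mm below that are the hard stops. Up to 21 N is safe, over 25 N is too hard.
- housing: the aluminium motor housing standing inside the case (72 mm wide, 48 mm high); origin at its underside's centre; leave it alone
- ring: flat steel ring, 76 mm across, 14 mm high, loose on the bench; origin at its underside's centre; leave it alone
- dropper: small white squeeze bottle, 36 mm across, 100 mm high; origin at its underside's centre; leave it alone
- locker_a: red bottle, 40 mm across, 120 mm high; origin at its underside's centre; leave it alone
- locker_b: another such red bottle; origin at its underside's centre; leave it alone
- driver: screwdriver lying on the bench; leave it alone
- flange: turned aluminium flange, 90 mm across, 52 mm high; origin at its underside's centre; leave it alone

How it is judged:
On the way, in this order (a step that is already met when the one before it is completed fails the run):
1. the cover has been set down and rests, still, on the catch, not yet latched (value of joint cover below 0.15 rad and velocity of joint cover between -0.1 and 0.1 rad/s and value of joint stop below 0.00015 m), for 0.2 s.
2. the cover has been pressed past the catch onto its stops (value of joint stop above 0.0002 m), for 0.2 s.
At the end, for the whole second after the job is handed in: the cover is latched: it sits on its stops (stops pressed in by over 0.2 mm, its angle under 0.1 rad) and is still, with the robot clear of it (value of joint cover below 0.1 rad and value of joint stop above 0.0002 m and velocity of joint cover between -0.05 and 0.05 rad/s); the robot touches nothing.
It fails at once if the cover drops or slams: it turns faster than 1.0 rad/s (about 0.22 m/s at the bar) towards shut before it reaches the catch (value of joint cover above 0.13 rad and velocity of joint cover below -1 rad/s).
It fails at once if the robot presses the cover onto its stops with more than 25 N (value of joint stop above 0.0002 m and contact force between any of the fingers, the arm and cover above 25 N).
It fails at once if another thing on the bench or the housing in the case is moved by more than 20 mm (distance of any of housing, ring, dropper, locker_a, locker_b, driver, flange from where it was at the start of the episode above 0.02 m).
It also fails if it takes over 64 s, if anything falls off the work surface, if the arm or the gripper's body presses on something with over 40 N, if the wrist force passes 120 N, or if a joint passes its speed limit or range.

### The arm

A 7-joint arm with a two-finger parallel gripper is mounted at the origin on the work surface. World frame = base frame: x ahead of the robot, y to its left, z up, the work surface at z = 0. Lengths are in m, angles in rad, forces in N, time in s.
With the tool pointing down it reaches from about 0.425 to 0.875 m from the base axis. Payload 9.9 kg.
Tool frame: the origin (TCP) lies between the finger pads; the fingertips stand 22 mm ahead of it and the grasp point (between the pads) lies 3 mm ahead of it (bot.nose_length is the distance from the TCP to the fingertips, in m); z points along the fingers, y is the line along which they close (so a half turn about z gives the same grasp; the last joint's range is limited). The gripper opens to 85 mm and grips with 20 to 120 N. Pads are 22 mm wide; open, the fingers measure 114 mm over their backs; the gripper's body (76 mm by 85 mm) begins 54 mm behind the grasp point. The pads swing forward as they close: fully open they stand 13 mm farther back than shut.
Start: joints at [1.158, 0.576, 0.025, 1.437, -0.015, 1.129, -0.057], TCP at [0.218, -0.639, 0.253] pointing down, gripper open.
Joint ranges: [-2.76, 2.76], [-0.34, 2.15], [-1.52, 1.57], [0.19, 2.46], [-1.09, 4.23], [0.17, 1.99], [-2.82, 2.82]. Speed limits (rad/s): [2.22, 2.22, 3.01, 3.01, 3.14, 3.14, 3.14].

### API

Orientations are given as a 3x3 rotation matrix whose columns are the frame's x, y, z axes.
In Python, from station import bot gives the robot as it stands.
- The arm moves only by the tool send_rows, never from a script. Its argument "plan" is a list of rows, each a list of 3 entries, a list of its own where there are three numbers: the turn, a rotation vector about the world's x, y, z normalised to -1 to 1, where 1 is 30 degrees, then the shift along the world's x, y, z normalised to -1 to 1, where 1 is 20 cm, then the gripper's target within -1 to 1 (fully open at 1, half-way at 0, shut at -1). In form: [[[ax, ay, az], [x, y, z], fingers], ...]. A call has 1 to 20 rows; each row shifts and turns the commanded pose from where the row before left it; what a row does not reach is not made up. A row lasts 1/12 s, in which the tool goes at most 41.7 mm and 7.16 degrees, less where a joint would pass 70% of its speed; a pose out of reach is approached as far as the arm can. A call with a number of a shift or a turn outside -1 to 1 is refused whole. A call with a gripper value outside its range is refused whole. The fingers move at their own pace and stop on an object; "newtons" is the grip in N (left out, the last holds). Time passes only in rows, so rows that do not move let the fingers close. It gives the time, the measured TCP pose, the force, the opening and the grip force at its end, in the units of the state.
- bot.read_state(): the state, without advancing time (a new reading comes with each control period).
- bot.grab_frame(name): name is "side" or "top"; returns (picture, depth): 480x640x3 uint8, red, green, blue; 480x640 float32, m along the optical axis (not along the pixel's ray), 0 where there is no reading.
- bot.camera_model(name): a dict with "mtx" (3x3 intrinsics, pixels), "rvec" (rotation vector, rad) and "tvec" (3), from world to camera coordinates, as OpenCV has them. Camera axes: x right, y down, z forward; pixel columns grow to the right and rows downward; lengths in m; the calibration is good to about 2 mm. A picture is of the moment at which its call begins. camera_model takes no time and is no camera call.
- bot.finish_job(): hands the job in; it is judged then, once.
Trained networks look in the newest picture that a camera, given by its name, has taken for a name from the list of things; names that differ only in an ending like _2 or _b are one class to them, and where a whole thing is asked for, a point or a joint stands for the part that bears it (a point fixed in the world has none). Each returns a list of dicts, best first, with "confidence" (0 to 1); they miss things now and then, are a little off and sometimes report something else, mostly with a low value. They report only what shows in the picture. A call takes as long as a camera call.
- bot.spot_in(camera, thing): "rect" ([left, top, width, height] in pixels, round what is visible of it).
- bot.pinpoint(camera, thing): "location" ([column, row] in pixels: a listed point, or the origin of a listed thing).
The state is a dict: "t": time; "joint_pos": joint angles; "joint_velocities": joint speeds; "joint_efforts": joint torques, N m; "position": TCP position; "tool_rot": TCP orientation; "wrist_force": force on the tool from outside, world axes, zero at the start; "wrist_torque": the same for the moment, N m; "grip_width": opening from 0.0 (shut) to 1.0 (fully open); "grasp_force": force on a finger pad.
Only numpy, scipy, OpenCV 4.12 (cv2) and the standard library are available. Lean on these libraries where they do the work, as an engineer would, in place of code of your own. Each camera call takes 0.05 s, during which the arm holds its last target. There are 200 camera calls.

## Working session

There is one attempt and no reset: what is moved stays moved. The work goes in short steps, Python scripts to look and compute and a tool call to move; the robot and the scene stay as the last step left them, time stands still between calls to the robot, and variables do not carry over. Pictures are saved under pics/ and viewed, at most 10 in all, crops included, and the job is handed in when it is done.

Besides the shell and the picture viewer there is one more tool, called as name(argument=value, ...), one argument or row to a line, values as JSON. send_rows: Moves the arm, as the interface text tells. Scaled input: -1 to 1 covers 20 cm each way for a shift and 30 degrees each way for a turn. Its arguments: {"type":"object","properties":{"plan":{"type":"array"},"newtons":{"type":"number"}},"required":["plan"]}

```bash
ls; mkdir -p pics; cat > h.py <<'E'
import numpy as np, cv2
from station import bot
def back(cam,px,d):
    m=bot.camera_model(cam);K=np.array(m["mtx"]);R=cv2.Rodrigues(np.array(m["rvec"],float))[0];t=np.array(m["tvec"],float).ravel()
    p=np.linalg.inv(K)@np.array([px[0],px[1],1.])*d
    return R.T@(p-t)
def at(cam,px,dep,r=2):
    c,w=int(round(px[0])),int(round(px[1]));q=dep[max(0,w-r):w+r+1,max(0,c-r):c+r+1];q=q[q>0]
    return back(cam,px,np.median(q)) if q.size else None
E
python3 - <<'E'
from h import *
ims=[]
for c in ("side","top"):
    im,d=bot.grab_frame(c);np.save(f"pics/{c}_d.npy",d);cv2.imwrite(f"pics/{c}0.png",im[:,:,::-1])
    for n in ("case","cover_hinge","cover_bar","cover_pad","dropper","locker_a","flange","ring"):
        for r in bot.pinpoint(c,n)[:2]:
            p=at(c,r["location"],d);print(c,n,round(r["confidence"],2),np.round(r["location"]),None if p is None else p.round(3))
    m=bot.camera_model(c);R=cv2.Rodrigues(np.array(m["rvec"],float))[0];print(c,"cam pos",(-R.T@np.array(m["tvec"]).ravel()).round(3),R[2].round(2))
s=bot.read_state();print(s)
E
```

```text
pics
side case 0.71 [287. 273.] [0.484 0.096 0.046]
side cover_hinge 0.6 [246. 259.] [0.54  0.17  0.092]
side cover_bar 0.86 [231. 175.] [0.531 0.187 0.314]
side cover_bar 0.32 [398. 237.] [ 0.462 -0.261  0.015]
side cover_pad 0.78 [229. 200.] [0.6   0.166 0.219]
side dropper 0.7 [206. 380.] [0.343 0.384 0.013]
side dropper 0.26 [455. 231.] [ 0.377 -0.4    0.02 ]
side locker_a 0.65 [134. 328.] [0.569 0.442 0.013]
side locker_a 0.63 [157. 304.] [0.611 0.374 0.016]
side flange 0.65 [229. 200.] [0.601 0.166 0.22 ]
side flange 0.64 [455. 231.] [ 0.377 -0.4    0.02 ]
side ring 0.61 [398. 238.] [ 0.459 -0.259  0.013]
side ring 0.4 [228. 174.] [0.538 0.191 0.314]
side cam pos [-0.266  0.578  0.719] [ 0.67 -0.51 -0.54]
top cover_hinge 0.91 [249. 224.] [0.547 0.161 0.097]
top cover_bar 0.77 [219. 208.] [0.599 0.25  0.006]
top cover_pad 0.7 [233. 211.] [0.553 0.17  0.278]
top cover_pad 0.36 [148. 213.] [0.585 0.416 0.048]
top dropper 0.82 [170. 308.] [0.352 0.363 0.055]
top locker_a 0.87 [144. 212.] [0.586 0.419 0.069]
top locker_a 0.85 [171. 201.] [0.612 0.357 0.056]
top flange 0.69 [484. 283
[... 274 characters left out ...]
ties': array([ 0.00172904,  0.00091522, -0.00096013,  0.00042053, -0.0005506 ,
        0.00066608, -0.00030537]), 'joint_efforts': array([ 1.54828660e-03, -7.65484071e+01,  2.24923208e+00, -2.86301816e+01,
        1.52907253e-02,  2.86057308e-03,  1.70199479e-05]), 'position': array([ 0.21796385, -0.63885407,  0.25330331]), 'tool_rot': array([[ 9.46433601e-01,  3.22898496e-01,  3.54072865e-06],
       [ 3.22898496e-01, -9.46433601e-01, -2.06224602e-05],
       [-3.30789683e-06,  2.06610852e-05, -1.00000000e+00]]), 'wrist_force': array([-0.28156745,  0.10345986,  0.28690548]), 'wrist_torque': array([ 0.0176523 ,  0.01397397, -0.0034007 ]), 'grasp_force': 0.0, 'grip_width': 0.9952062320986627}
```

View pics/side0.png

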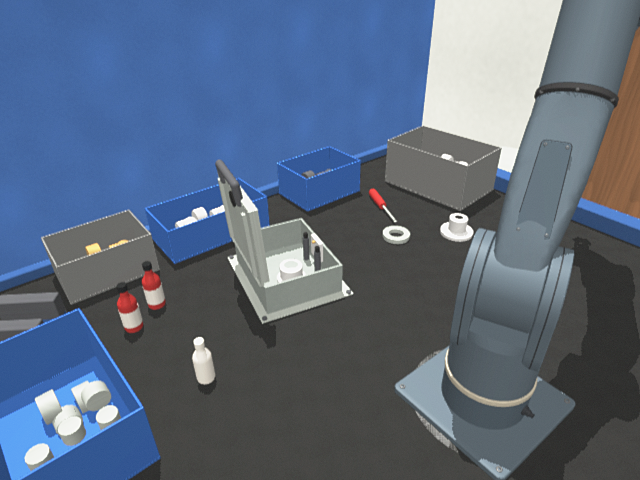

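View pics/top0.png

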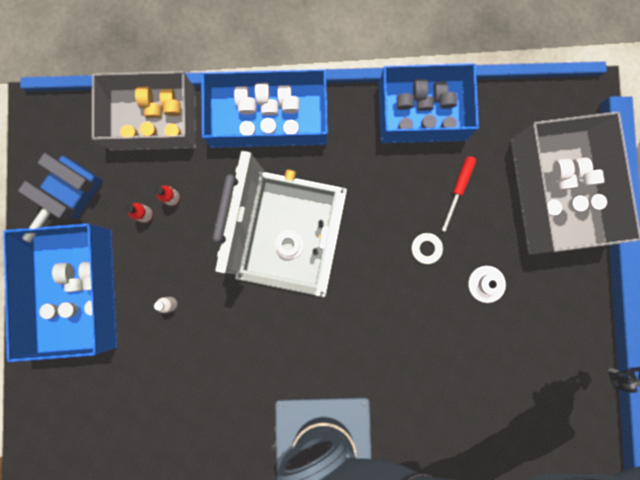

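```bash
python3 - <<'E'
from h import *
# cloud of region from both cams
P=[]
for c in ("side","top"):
    d=np.load(f"pics/{c}_d.npy");m=bot.camera_model(c);K=np.array(m["mtx"]);R=cv2.Rodrigues(np.array(m["rvec"],float))[0];t=np.array(m["tvec"],float).ravel()
    v,u=np.nonzero(d>0);z=d[v,u];X=np.linalg.inv(K)@np.vstack([u*z,v*z,z]);X=(R.T@(X-t[:,None])).T
    s=(X[:,0]>.3)&(X[:,0]<.8)&(X[:,1]>-.15)&(X[:,1]<.33)&(X[:,2]>.02);X=X[s]
    for lo,hi in ((.07,.088),(.1,.14),(.14,.2),(.2,.26),(.26,.29),(.295,.33)):
        q=X[(X[:,2]>lo)&(X[:,2]<hi)]
        if len(q)<15: continue
        xy=q[:,:2].astype(np.float32);(cx,cy),(w,h),a=cv2.minAreaRect(xy)
        print(c,lo,hi,len(q),"c",round(cx,3),round(cy,3),"wh",round(w,3),round(h,3),"a",round(a,1),"mean",q.mean(0).round(3))
E
```

```text
side 0.07 0.088 1521 c 0.596 0.141 wh 0.379 0.407 a 89.7 mean [0.584 0.096 0.078]
side 0.1 0.14 519 c 0.676 0.21 wh 0.306 0.412 a 59.5 mean [0.545 0.19  0.118]
side 0.14 0.2 719 c 0.54 0.18 wh 0.027 0.227 a 82.1 mean [0.511 0.182 0.171]
side 0.2 0.26 777 c 0.553 0.181 wh 0.026 0.252 a 81.8 mean [0.506 0.187 0.23 ]
side 0.26 0.29 444 c 0.522 0.184 wh 0.029 0.188 a 77.6 mean [0.49  0.191 0.273]
side 0.295 0.33 318 c 0.553 0.186 wh 0.019 0.134 a 78.7 mean [0.54  0.191 0.31 ]
top 0.07 0.088 1337 c 0.603 0.152 wh 0.397 0.368 a 81.1 mean [0.589 0.087 0.08 ]
top 0.1 0.14 632 c 0.688 0.198 wh 0.312 0.425 a 57.9 mean [0.627 0.164 0.115]
top 0.14 0.2 680 c 0.553 0.16 wh 0.018 0.251 a 76.7 mean [0.556 0.163 0.17 ]
top 0.2 0.26 436 c 0.554 0.167 wh 0.033 0.25 a 76.8 mean [0.56  0.163 0.224]
top 0.26 0.29 1091 c 0.554 0.169 wh 0.022 0.25 a 76.9 mean [0.553 0.168 0.277]
top 0.295 0.33 643 c 0.557 0.181 wh 0.02 0.137 a 76.9 mean [0.556 0.18  0.313]
```

The side view shows the cover upright (bar at about 231,175, pad at 229,200) with nothing between it and the front. The top view shows the hinge line from (249,155) to (229,270), so the case is yawed about −13° and its front faces world −y. I'll refine the case pose and start moving.

```bash
python3 - <<'E'
from h import *
a=np.radians(-13.1);ex=np.array([np.cos(a),np.sin(a)]);ey=np.array([-ex[1],ex[0]]);o=np.array([.547,.161])
for c in ("side","top"):
    d=np.load(f"pics/{c}_d.npy");m=bot.camera_model(c);K=np.array(m["mtx"]);R=cv2.Rodrigues(np.array(m["rvec"],float))[0];t=np.array(m["tvec"],float).ravel()
    v,u=np.nonzero(d>0);z=d[v,u];X=np.linalg.inv(K)@np.vstack([u*z,v*z,z]);X=(R.T@(X-t[:,None])).T
    L=np.c_[(X[:,:2]-o)@ex,(X[:,:2]-o)@ey,X[:,2]]
    L=L[(abs(L[:,0])<.2)&(L[:,1]>-.3)&(L[:,1]<.08)]
    r=L[(L[:,2]>.074)&(L[:,2]<.095)&(abs(L[:,0])<.145)&(L[:,1]<.02)&(L[:,1]>-.21)]
    print(c,"rim pct x",np.percentile(r[:,0],[1,5,50,95,99]).round(3),"y",np.percentile(r[:,1],[.5,2,5,50,95]).round(3),"z",np.median(r[:,2]).round(3), cv2.minAreaRect(r[:,:2].astype(np.float32)))
    for z0 in np.arange(.1,.33,.02):
        q=L[(L[:,2]>z0)&(L[:,2]<z0+.02)&(abs(L[:,0])<.13)&(L[:,1]>-.05)]
        if len(q)>10: print(round(z0,2),len(q),"x",np.percentile(q[:,0],[2,98]).round(3),"y",np.percentile(q[:,1],[2,50,98]).round(3),"zmax",q[:,2].max().round(3))
E
```

```text
side rim pct x [-0.117 -0.116 -0.03   0.122  0.125] y [-0.188 -0.187 -0.187 -0.131  0.01 ] z 0.079 ((0.0045876652002334595, -0.08872530609369278), (0.2460048794746399, 0.19975025951862335), 0.19343620538711548)
0.1 223 x [-0.122  0.093] y [-0.007  0.009  0.018] zmax 0.12
0.12 227 x [-0.122  0.093] y [-0.006  0.011  0.019] zmax 0.14
0.14 225 x [-0.122  0.093] y [-0.005  0.012  0.02 ] zmax 0.16
0.16 245 x [-0.122  0.092] y [-0.004  0.013  0.021] zmax 0.18
0.18 249 x [-0.122  0.093] y [-0.002  0.014  0.023] zmax 0.2
0.2 262 x [-0.122  0.093] y [-0.001  0.016  0.024] zmax 0.22
0.22 253 x [-0.122  0.092] y [0.    0.017 0.025] zmax 0.24
0.24 262 x [-0.122  0.094] y [0.002 0.019 0.027] zmax 0.26
0.26 389 x [-0.122  0.06 ] y [0.003 0.016 0.029] zmax 0.28
0.28 101 x [-0.066  0.063] y [0.014 0.026 0.033] zmax 0.3
0.3 296 x [-0.065  0.062] y [0.018 0.028 0.034] zmax 0.316
top rim pct x [-0.114 -0.113  0.007  0.124  0.125] y [-0.191 -0.19  -0.19  -0.097 -0.   ] z 0.082 ((0.0057678669691085815, -0.09480372816324234), (0.24068881571292877, 0.19229398667812347), 0.04229649156332016)
0.1 209 x [-0.11   0.128] y [-0.01   0.001  0.002] zmax 0.12
0.12 213 x [-0.114  0.128] y [-0.008  0.002  0.003] zmax 0.14
0.14 230 x [-0.114  0.128] y [-0.008  0.003  0.005] zmax 0.16
0.16 231 x [-0.113  0.128] y [-0.007  0.005  0.006] zmax 0.18
0.18 217 x [-0.113  0.128] y [-0.005  0.006  0.007] zmax 0.2
0.2 233 x [-0.114  0.128] y [-0.003  0.007  0.009] zmax 0.22
0.22 85 x [-0.118  0.128] y [-0.004  0.008  0.009] zmax 0.239
0.24 117 x [-0.117  0.128] y [-0.008 -0.001  0.024] zmax 0.26
0.26 965 x [-0.115  0.126] y [-0.     0.008  0.018] zmax 0.28
0.28 147 x [-0.117  0.122] y [-0.     0.009  0.017] zmax 0.3
0.3 632 x [-0.06   0.069] y [0.013 0.021 0.031] zmax 0.319
```

send_rows(
  plan=[
    [[0,0,0.23],[0.05,0.05,0.15],1],
    [[0,0,0.23],[0.05,0.1,0.15],1],
    [[0,0,0.23],[0.05,0.15,0.1],1],
    [[0,0,0.23],[0.05,0.15,0.1],1],
    [[0,0,0.23],[0.08,0.18,0.1],1],
    [[0,0,0.23],[0.08,0.18,0.1],1],
    [[0,0,0.23],[0.08,0.18,0.1],1],
    [[0,0,0.23],[0.08,0.18,0.05],1],
    [[0,0,0.23],[0.08,0.18,0],1],
    [[0,0,0.23],[0.08,0.18,0],1],
    [[0,0,0.23],[0.08,0.18,0],1],
    [[0,0,0.23],[0.08,0.18,0],1],
    [[0,0,0.23],[0.08,0.18,0],1],
    [[0,0,0.23],[0.08,0.18,0],1],
    [[0,0,0.23],[0.08,0.18,0],1],
    [[0,0,0.23],[0.08,0.18,0],1],
    [[0,0,0.23],[0.08,0.18,0],1],
    [[0,0,0.23],[0.08,0.18,0],1],
    [[0,0,0.23],[0.08,0.18,0],1],
    [[0,0,0.23],[0.08,0.18,0],1],
  ],
)

```text
t: 2.57
position: [0.5116, 0.0227, 0.4203]
tool_rot: [[-0.921, 0.388, 0.001], [0.388, 0.921, -0.0], [-0.001, -0.0, -1.0]]
wrist_force: [0.9, -0.0, -0.4]
grip_width: 1.001
grasp_force: 0.0
```

send_rows(
  plan=[
    [[0,0,0.065],[0.0434,0.161,0],1],
    [[0,0,0.065],[0.0434,0.161,0],1],
    [[0,0,0.065],[0.0434,0.161,0],1],
    [[0,0,0.065],[0.0434,0.161,0],1],
    [[0,0,0.065],[0.0434,0.161,0],1],
    [[0,0,0],[0,0,0],1],
    [[0,0,0],[0,0,0],1],
    [[0,0,0],[0,0,0],1],
  ],
  newtons=20,
)

```text
t: 3.23
position: [0.5547, 0.1817, 0.4197]
tool_rot: [[-0.973, 0.232, -0.0], [0.232, 0.973, -0.001], [0.0, -0.001, -1.0]]
wrist_force: [-0.1, -1.1, -0.5]
grip_width: 1.003
grasp_force: 0.0
```

send_rows(
  plan=[
    [[0,0,0],[0,0.01,-0.1],1],
    [[0,0,0],[0,0,-0.1],1],
    [[0,0,0],[0,0,-0.1],1],
    [[0,0,0],[0,0,-0.1],1],
    [[0,0,0],[0,0,-0.08],1],
    [[0,0,0],[0,0,-0.05],1],
    [[0,0,0],[0,0,0],0],
    [[0,0,0],[0,0,0],0],
    [[0,0,0],[0,0,0],-0.3],
    [[0,0,0],[0,0,0],-0.4],
    [[0,0,0],[0,0,0],-0.5],
    [[0,0,0],[0,0,0],-1],
    [[0,0,0],[0,0,0],-1],
    [[0,0,0],[0,0,0],-1],
    [[0,0,0],[0,0,0],-1],
    [[0,0,0],[0,0,0],-1],
  ],
  newtons=20,
)

```text
t: 4.57
position: [0.5549, 0.1842, 0.3146]
tool_rot: [[-0.973, 0.232, 0.001], [0.232, 0.973, 0.0], [-0.001, 0.001, -1.0]]
wrist_force: [-0.8, -1.7, 6.9]
grip_width: 0.203
grasp_force: 21.3
```

```bash
python3 - <<'E'
from h import *
s=bot.read_state();print(s["position"],s["grip_width"],s["grasp_force"],s["wrist_force"].round(1),s["joint_pos"].round(2))
im,d=bot.grab_frame("side");cv2.imwrite("pics/side1.png",cv2.resize(im[100:340,120:440,::-1],None,fx=2,fy=2))
E
```

```text
[0.55488097 0.18418483 0.31464913] 0.2030261615000524 21.282455027103424 [-0.8 -1.7  6.9] [ 0.11  0.47 -0.79  1.57  0.35  1.24  0.59]
```

View pics/side1.png

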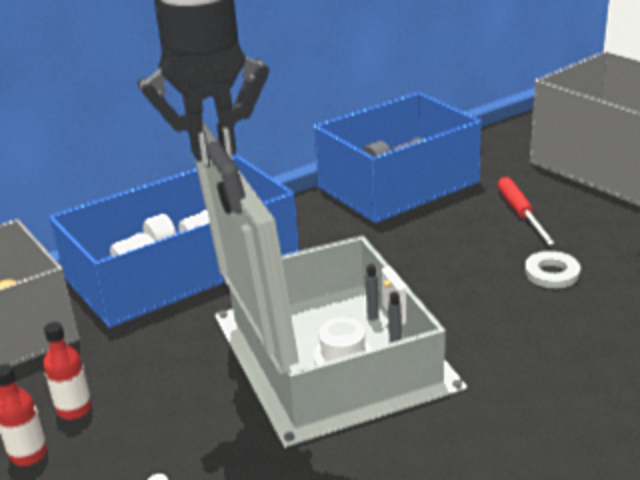

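Width 17.3 mm at 21 N grip, so the bar is held. The crop shows the fingers on the bar at about (213,145), with nothing else touched. Next I'll work out the arc in move units.

```bash
cat > arc.py <<'E'
import numpy as np,sys
b0,b1,n=map(float,sys.argv[1:]);n=int(n)
f=np.array([-.227,-.974])
b=np.linspace(b0,b1,n+1);P=np.c_[np.outer(.2252*np.cos(b),f),.2252*np.sin(b)]/.2
print(np.diff(np.round(P,3),axis=0).round(3).tolist())
E
python3 arc.py 1.677 1.177 20; python3 arc.py 1.177 0.677 20
```

```text
[[-0.006, -0.027, 0.002], [-0.007, -0.027, 0.002], [-0.006, -0.028, 0.001], [-0.006, -0.027, 0.001], [-0.007, -0.028, 0.0], [-0.006, -0.027, -0.001], [-0.007, -0.027, -0.002], [-0.006, -0.028, -0.002], [-0.006, -0.027, -0.003], [-0.007, -0.027, -0.004], [-0.006, -0.027, -0.004], [-0.006, -0.027, -0.005], [-0.006, -0.027, -0.006], [-0.007, -0.027, -0.006], [-0.006, -0.026, -0.007], [-0.006, -0.027, -0.008], [-0.006, -0.026, -0.009], [-0.006, -0.026, -0.009], [-0.006, -0.025, -0.01], [-0.006, -0.026, -0.01]]
[[-0.006, -0.025, -0.011], [-0.006, -0.025, -0.012], [-0.005, -0.025, -0.012], [-0.006, -0.024, -0.014], [-0.006, -0.024, -0.013], [-0.005, -0.023, -0.014], [-0.006, -0.024, -0.015], [-0.005, -0.023, -0.016], [-0.005, -0.022, -0.016], [-0.005, -0.022, -0.016], [-0.005, -0.022, -0.018], [-0.005, -0.021, -0.017], [-0.005, -0.021, -0.019], [-0.005, -0.021, -0.018], [-0.005, -0.02, -0.02], [-0.004, -0.019, -0.02], [-0.005, -0.019, -0.02], [-0.004, -0.018, -0.021], [-0.004, -0.018, -0.021], [-0.004, -0.018, -0.022]]
```

send_rows(
  plan=[
    [[0,0,0],[-0.006,-0.027,0.002],-1],
    [[0,0,0],[-0.007,-0.027,0.002],-1],
    [[0,0,0],[-0.006,-0.028,0.001],-1],
    [[0,0,0],[-0.006,-0.027,0.001],-1],
    [[0,0,0],[-0.007,-0.028,0.0],-1],
    [[0,0,0],[-0.006,-0.027,-0.001],-1],
    [[0,0,0],[-0.007,-0.027,-0.002],-1],
    [[0,0,0],[-0.006,-0.028,-0.002],-1],
    [[0,0,0],[-0.006,-0.027,-0.003],-1],
    [[0,0,0],[-0.007,-0.027,-0.004],-1],
    [[0,0,0],[-0.006,-0.027,-0.004],-1],
    [[0,0,0],[-0.006,-0.027,-0.005],-1],
  ],
  newtons=30,
)

```text
t: 5.62
position: [0.5394, 0.1179, 0.3109]
tool_rot: [[-0.973, 0.232, 0.0], [0.232, 0.973, -0.0], [-0.0, -0.0, -1.0]]
wrist_force: [1.1, 0.9, 6.6]
grip_width: 0.199
grasp_force: 31.2
```

send_rows(
  plan=[
    [[0,0,0],[-0.006,-0.027,-0.006],-1],
    [[0,0,0],[-0.007,-0.027,-0.006],-1],
    [[0,0,0],[-0.006,-0.026,-0.007],-1],
    [[0,0,0],[-0.006,-0.027,-0.008],-1],
    [[0,0,0],[-0.006,-0.026,-0.009],-1],
    [[0,0,0],[-0.006,-0.026,-0.009],-1],
    [[0,0,0],[-0.006,-0.025,-0.01],-1],
    [[0,0,0],[-0.006,-0.026,-0.01],-1],
    [[0,0,0],[-0.006,-0.025,-0.011],-1],
    [[0,0,0],[-0.006,-0.025,-0.012],-1],
    [[0,0,0],[-0.005,-0.025,-0.012],-1],
    [[0,0,0],[-0.006,-0.024,-0.014],-1],
    [[0,0,0],[-0.006,-0.024,-0.013],-1],
  ],
)

```text
t: 6.7
position: [0.5236, 0.0514, 0.2851]
tool_rot: [[-0.973, 0.232, -0.0], [0.232, 0.973, -0.0], [0.0, -0.0, -1.0]]
wrist_force: [4.1, 1.8, -0.1]
grip_width: 0.2
grasp_force: 30.7
```

```bash
python3 - <<'E'
from h import *
s=bot.read_state();p=s["position"];print(p.round(4),s["grip_width"],s["wrist_force"].round(1),s["wrist_torque"].round(2),s["joint_pos"].round(2))
im,d=bot.grab_frame("side");cv2.imwrite("pics/side2.png",cv2.resize(im[100:340,120:440,::-1],None,fx=2,fy=2))
E
```

```text
[0.5236 0.0514 0.2851] 0.1998503630231767 [ 4.1  1.8 -0.1] [ 0.7  -0.93 -0.02] [ 0.37  0.4  -0.8   1.76  0.32  1.11  0.8 ]
```

View pics/side2.png

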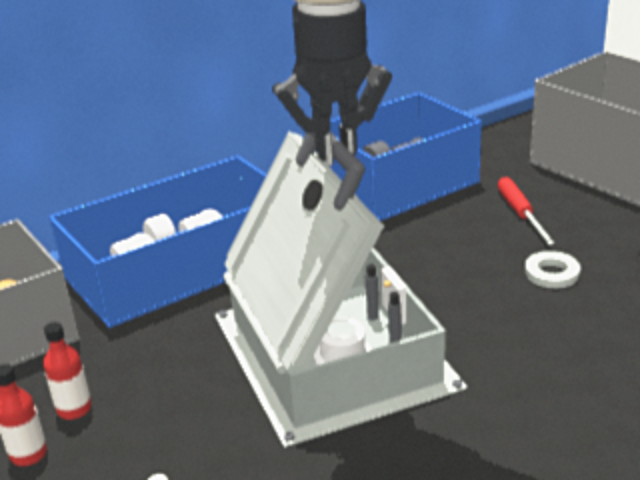

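send_rows(
  plan=[
    [[0,0,0],[-0.005,-0.023,-0.014],-1],
    [[0,0,0],[-0.006,-0.024,-0.015],-1],
    [[0,0,0],[-0.005,-0.023,-0.016],-1],
    [[0,0,0],[-0.005,-0.022,-0.016],-1],
    [[0,0,0],[-0.005,-0.022,-0.016],-1],
    [[0,0,0],[-0.005,-0.022,-0.018],-1],
    [[0,0,0],[-0.005,-0.021,-0.017],-1],
    [[0,0,0],[-0.005,-0.021,-0.019],-1],
    [[0,0,0],[-0.005,-0.021,-0.018],-1],
    [[0,0,0],[-0.005,-0.02,-0.02],-1],
    [[0,0,0],[-0.004,-0.019,-0.02],-1],
    [[0,0,0],[-0.005,-0.019,-0.02],-1],
    [[0,0,0],[-0.004,-0.018,-0.021],-1],
    [[0,0,0],[-0.004,-0.018,-0.021],-1],
    [[0,0,0],[-0.004,-0.018,-0.022],-1],
  ],
)

```text
t: 8.0
position: [0.5092, -0.0104, 0.2304]
tool_rot: [[-0.973, 0.232, -0.0], [0.232, 0.973, 0.0], [0.0, 0.0, -1.0]]
wrist_force: [0.3, 0.2, -0.1]
grip_width: 0.195
grasp_force: 30.9
```

```bash
python3 arc.py .677 .257 17; python3 arc.py .257 .037 22
```

```text
[[-0.004, -0.017, -0.022], [-0.004, -0.016, -0.022], [-0.004, -0.015, -0.023], [-0.003, -0.015, -0.023], [-0.003, -0.015, -0.023], [-0.004, -0.014, -0.024], [-0.003, -0.013, -0.024], [-0.003, -0.013, -0.025], [-0.003, -0.012, -0.025], [-0.002, -0.012, -0.025], [-0.003, -0.011, -0.025], [-0.002, -0.01, -0.026], [-0.003, -0.01, -0.026], [-0.002, -0.009, -0.026], [-0.002, -0.009, -0.026], [-0.002, -0.007, -0.027], [-0.001, -0.008, -0.027]]
[[-0.001, -0.002, -0.011], [0.0, -0.003, -0.011], [-0.001, -0.003, -0.011], [-0.001, -0.002, -0.011], [0.0, -0.002, -0.011], [-0.001, -0.003, -0.011], [0.0, -0.002, -0.011], [-0.001, -0.002, -0.011], [0.0, -0.001, -0.011], [0.0, -0.002, -0.011], [-0.001, -0.002, -0.011], [0.0, -0.001, -0.011], [-0.001, -0.002, -0.011], [0.0, -0.001, -0.012], [0.0, -0.001, -0.011], [0.0, -0.002, -0.011], [-0.001, -0.001, -0.011], [0.0, 0.0, -0.011], [0.0, -0.001, -0.012], [0.0, -0.001, -0.011], [0.0, -0.001, -0.011], [0.0, 0.0, -0.011]]
```

send_rows(
  plan=[
    [[0,0,0],[-0.004,-0.017,-0.022],-1],
    [[0,0,0],[-0.004,-0.016,-0.022],-1],
    [[0,0,0],[-0.004,-0.015,-0.023],-1],
    [[0,0,0],[-0.003,-0.015,-0.023],-1],
    [[0,0,0],[-0.003,-0.015,-0.023],-1],
    [[0,0,0],[-0.004,-0.014,-0.024],-1],
    [[0,0,0],[-0.003,-0.013,-0.024],-1],
    [[0,0,0],[-0.003,-0.013,-0.025],-1],
    [[0,0,0],[-0.003,-0.012,-0.025],-1],
    [[0,0,0],[-0.002,-0.012,-0.025],-1],
    [[0,0,0],[-0.003,-0.011,-0.025],-1],
    [[0,0,0],[-0.002,-0.01,-0.026],-1],
    [[0,0,0],[-0.003,-0.01,-0.026],-1],
    [[0,0,0],[-0.002,-0.009,-0.026],-1],
    [[0,0,0],[-0.002,-0.009,-0.026],-1],
    [[0,0,0],[-0.002,-0.007,-0.027],-1],
    [[0,0,0],[-0.001,-0.008,-0.027],-1],
    [[0,0,0],[0,0,0],-1],
    [[0,0,0],[0,0,0],-1],
  ],
)

```text
t: 9.58
position: [0.4997, -0.0515, 0.1466]
tool_rot: [[-0.973, 0.232, -0.001], [0.232, 0.973, 0.0], [0.001, -0.0, -1.0]]
wrist_force: [1.6, -0.9, -4.9]
grip_width: 0.197
grasp_force: 30.1
```

```bash
python3 - <<'E'
from h import *
s=bot.read_state();p=s["position"];print(p.round(4),s["grip_width"],s["wrist_force"].round(1),s["wrist_torque"].round(2),s["joint_pos"].round(2))
im,d=bot.grab_frame("side");cv2.imwrite("pics/side3.png",cv2.resize(im[130:330,220:420,::-1],None,fx=3,fy=3))
for c in ("side",):
  for n in ("cover_bar","cover_pad","cover_hinge"):
    for r in bot.pinpoint(c,n)[:1]: print(n,r["confidence"],at(c,r["location"],d))
E
```

```text
[ 0.4997 -0.0515  0.1466] 0.19721803818131697 [ 1.6 -0.9 -4.9] [ 0.11 -0.4   0.03] [ 0.49  0.53 -0.7   2.    0.48  0.78  0.84]
cover_bar 0.41 [0.56940027 0.43993091 0.01701889]
cover_pad 0.79 [0.52753903 0.00091151 0.12675889]
cover_hinge 0.66 [0.54850507 0.15574982 0.08642187]
```

View pics/side3.png

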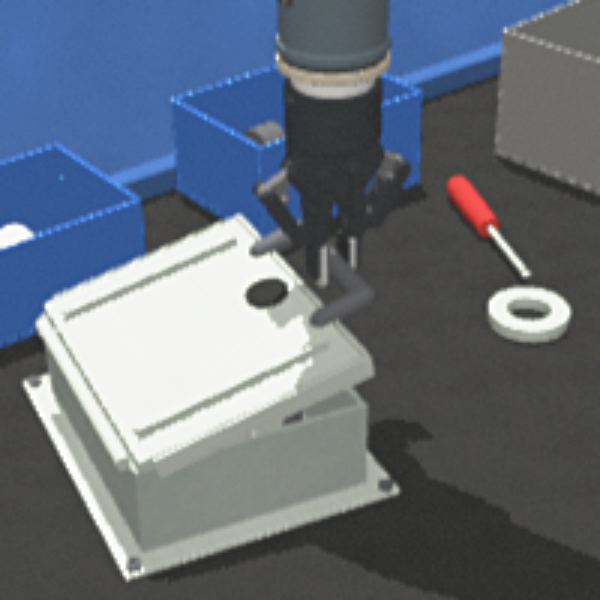

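The crop shows the cover about 0.2 rad open, with the gripper on the bar between its arms (340,260) and the pad at (268,292). I'll lower it slowly and watch for the weight to come off.

send_rows(
  plan=[
    [[0,0,0],[-0.001,-0.002,-0.011],-1],
    [[0,0,0],[0,-0.003,-0.011],-1],
    [[0,0,0],[-0.001,-0.003,-0.011],-1],
    [[0,0,0],[-0.001,-0.002,-0.011],-1],
    [[0,0,0],[0,-0.002,-0.011],-1],
    [[0,0,0],[-0.001,-0.003,-0.011],-1],
    [[0,0,0],[0,-0.002,-0.011],-1],
    [[0,0,0],[0,0,0],-1],
    [[0,0,0],[0,0,0],-1],
  ],
)

```text
t: 10.53
position: [0.499, -0.0547, 0.1314]
tool_rot: [[-0.973, 0.232, -0.0], [0.232, 0.973, 0.0], [0.0, 0.0, -1.0]]
wrist_force: [1.6, 0.8, -4.9]
grip_width: 0.192
grasp_force: 30.3
```

send_rows(
  plan=[
    [[0,0,0],[0,-0.001,-0.006],-1],
    [[0,0,0],[0,-0.001,-0.006],-1],
    [[0,0,0],[0,-0.001,-0.006],-1],
    [[0,0,0],[0,0,0],-1],
    [[0,0,0],[0,0,0],-1],
  ],
)

```text
t: 10.95
position: [0.4989, -0.0554, 0.1279]
tool_rot: [[-0.973, 0.232, -0.0], [0.232, 0.973, 0.0], [0.0, -0.0, -1.0]]
wrist_force: [0.3, 1.5, -4.6]
grip_width: 0.197
grasp_force: 30.3
```

send_rows(
  plan=[
    [[0,0,0],[0,-0.001,-0.006],-1],
    [[0,0,0],[0,-0.001,-0.006],-1],
    [[0,0,0],[0,0,0],-1],
    [[0,0,0],[0,0,0],-1],
  ],
)

```text
t: 11.28
position: [0.4988, -0.0558, 0.1255]
tool_rot: [[-0.973, 0.232, -0.001], [0.232, 0.973, -0.0], [0.0, -0.0, -1.0]]
wrist_force: [-2.0, 0.8, -4.1]
grip_width: 0.201
grasp_force: 30.3
```

send_rows(
  plan=[
    [[0,0,0],[0,-0.001,-0.006],-1],
    [[0,0,0],[0,-0.001,-0.006],-1],
    [[0,0,0],[0,0,0],-1],
    [[0,0,0],[0,0,0],-1],
  ],
)

```text
t: 11.62
position: [0.4988, -0.0561, 0.123]
tool_rot: [[-0.973, 0.232, -0.001], [0.232, 0.973, 0.0], [0.001, -0.0, -1.0]]
wrist_force: [-2.2, 2.2, -4.8]
grip_width: 0.196
grasp_force: 30.2
```

send_rows(
  plan=[
    [[0,0,0],[0,0,-0.006],-1],
    [[0,0,0],[0,0,0],-1],
    [[0,0,0],[0,0,0],-1],
  ],
)

```text
t: 11.87
position: [0.4987, -0.0563, 0.1219]
tool_rot: [[-0.973, 0.232, -0.001], [0.232, 0.973, -0.0], [0.001, -0.0, -1.0]]
wrist_force: [-3.7, 1.3, -2.3]
grip_width: 0.197
grasp_force: 30.3
```

send_rows(
  plan=[
    [[0,0,0],[0,0,-0.004],-1],
    [[0,0,0],[0,0,0],-1],
    [[0,0,0],[0,0,0],-1],
  ],
)

```text
t: 12.12
position: [0.4987, -0.0564, 0.1213]
tool_rot: [[-0.973, 0.232, -0.001], [0.232, 0.973, -0.0], [0.0, -0.001, -1.0]]
wrist_force: [-4.8, 1.1, 1.1]
grip_width: 0.2
grasp_force: 30.8
```

send_rows(
  plan=[
    [[0,0,0],[0,0,0],-0.55],
    [[0,0,0],[0,0,0],-0.5],
    [[0,0,0],[0,0,0],-0.45],
    [[0,0,0],[0,0,0],-0.42],
    [[0,0,0],[0,0,0],-0.42],
    [[0,0,0],[0,0,0],-0.42],
  ],
)

```text
t: 12.62
position: [0.4992, -0.0562, 0.1213]
tool_rot: [[-0.973, 0.232, 0.0], [0.232, 0.973, 0.0], [-0.0, 0.0, -1.0]]
wrist_force: [0.6, 1.3, 0.3]
grip_width: 0.287
grasp_force: 0.0
```

```bash
python3 - <<'E'
from h import *
s=bot.read_state();p=s["position"];print(p.round(4),s["grip_width"],s["grasp_force"],s["wrist_force"].round(1),s["wrist_torque"].round(2))
im,d=bot.grab_frame("side");cv2.imwrite("pics/side4.png",cv2.resize(im[130:330,220:420,::-1],None,fx=3,fy=3))
r=bot.pinpoint("side","cover_pad")[0];print(r,at("side",r["location"],d))
E
```

```text
[ 0.4992 -0.0562  0.1213] 0.2871524502771833 0.0 [0.6 1.3 0.3] [0.06 0.03 0.06]
{'location': [305.0, 234.4], 'confidence': 0.85} [0.51946782 0.01445008 0.10563431]
```

View pics/side4.png

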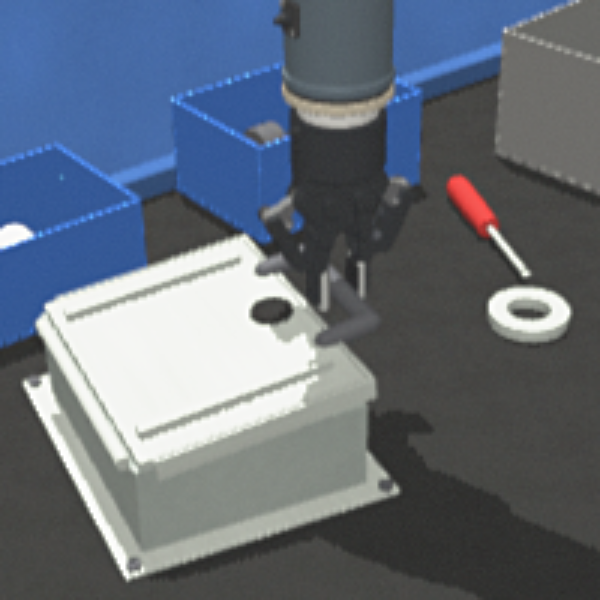

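The crop shows the cover set down on the catch at about 0.1 rad with the fingers just open around the bar at (340,290). I'll withdraw straight up.

send_rows(
  plan=[
    [[0,0,0],[0,0,0.02],-0.42],
    [[0,0,0],[0,0,0.03],-0.42],
    [[0,0,0],[0,0,0.05],-0.42],
    [[0,0,0],[0,0,0.08],-0.42],
    [[0,0,0],[0,0,0.12],-0.42],
    [[0,0,0],[0,-0.1,0.15],-1],
    [[0,0,0],[0,-0.15,0.15],-1],
    [[0,0,0],[0,-0.15,0.1],-1],
    [[0,0,0],[0,0,0],-1],
    [[0,0,0],[0,0,0],-1],
    [[0,0,0],[0,0,0],-1],
  ],
)

```text
t: 13.63
position: [0.4988, -0.1352, 0.2611]
tool_rot: [[-0.973, 0.232, 0.0], [0.232, 0.973, 0.0], [-0.0, 0.0, -1.0]]
wrist_force: [0.2, 0.0, -0.9]
grip_width: -0.0
grasp_force: 0.0
```

```bash
python3 - <<'E'
from h import *
s=bot.read_state();print(s["position"].round(4),s["grip_width"],s["wrist_force"].round(1))
a=np.radians(-13.1);ex=np.array([np.cos(a),np.sin(a)]);ey=np.array([-ex[1],ex[0]]);o=np.array([.547,.161])
for c in ("side","top"):
    im,d=bot.grab_frame(c)
    for n in ("cover_pad","cover_bar"):
        for r in bot.pinpoint(c,n)[:1]: print(c,n,r,at(c,r["location"],d))
    m=bot.camera_model(c);K=np.array(m["mtx"]);R=cv2.Rodrigues(np.array(m["rvec"],float))[0];t=np.array(m["tvec"],float).ravel()
    v,u=np.nonzero(d>0);z=d[v,u];X=np.linalg.inv(K)@np.vstack([u*z,v*z,z]);X=(R.T@(X-t[:,None])).T
    L=np.c_[(X[:,:2]-o)@ex,(X[:,:2]-o)@ey,X[:,2]];g=im[v,u].mean(1)
    k=(abs(L[:,0])<.1)&(L[:,1]>-.21)&(L[:,1]<-.1)&(abs(L[:,2]-.1)<.03)&(g<70)
    q=L[k];print(c,"pad",len(q),np.percentile(q,[3,50,97],axis=0).round(3).tolist())
    k=(abs(L[:,0])<.08)&(L[:,1]>-.18)&(L[:,1]<-.02)&(abs(L[:,2]-.1)<.03)&(g>120);q=L[k]
    sl=np.polyfit(q[:,1],q[:,2],1);print("plate slope",sl.round(4),len(q))
E
```

```text
[ 0.4988 -0.1352  0.2611] -0.0003401645248117454 [ 0.2  0.  -0.9]
side cover_bar {'location': [333.1, 226.6], 'confidence': 0.64} [ 0.48620232 -0.04738067  0.11974543]
side pad 62 [[-0.019, -0.206, 0.105], [0.002, -0.163, 0.108], [0.058, -0.147, 0.109]]
plate slope [-0.1012  0.0875] 2268
top cover_pad {'location': [317.6, 235.1], 'confidence': 0.94} [ 0.51380422 -0.00116533  0.10937275]
top cover_bar {'location': [338.0, 240.8], 'confidence': 0.81} [ 0.49871891 -0.04847926  0.11351369]
top pad 102 [[-0.007, -0.175, 0.104], [0.004, -0.163, 0.109], [0.015, -0.152, 0.113]]
plate slope [-0.1005  0.0884] 4352
```

send_rows(
  plan=[
    [[0,0,0],[0.02,0.17,0],-1],
    [[0,0,0],[0.02,0.17,0],-1],
    [[0,0,0],[0.02,0.17,0],-1],
    [[0,0,0],[0.011,0.171,0],-1],
    [[0,0,0],[0,0,-0.12],-1],
    [[0,0,0],[0,0,-0.15],-1],
    [[0,0,0],[0,0,-0.15],-1],
    [[0,0,0],[0,0,-0.1],-1],
    [[0,0,0],[0,0,-0.05],-1],
    [[0,0,0],[0,0,0],-1],
    [[0,0,0],[0,0,0],-1],
    [[0,0,0],[0,0,0],-1],
  ],
  newtons=40,
)

```text
t: 14.93
position: [0.514, 0.0009, 0.1479]
tool_rot: [[-0.973, 0.232, 0.002], [0.232, 0.973, 0.0], [-0.002, 0.001, -1.0]]
wrist_force: [-0.1, -0.1, 0.4]
grip_width: -0.001
grasp_force: 0.0
```

send_rows(
  plan=[
    [[0,0,0],[0,0,-0.02],-1],
    [[0,0,0],[0,0,-0.02],-1],
    [[0,0,0],[0,0,-0.02],-1],
    [[0,0,0],[0,0,-0.01],-1],
    [[0,0,0],[0,0,0],-1],
    [[0,0,0],[0,0,0],-1],
  ],
)

```text
t: 15.43
position: [0.5132, 0.0006, 0.1326]
tool_rot: [[-0.973, 0.232, -0.0], [0.232, 0.973, 0.0], [0.0, -0.0, -1.0]]
wrist_force: [0.6, -0.1, 0.2]
grip_width: 0.0
grasp_force: 0.0
```

send_rows(
  plan=[
    [[0,0,0],[0,0,-0.005],-1],
    [[0,0,0],[0,0,0],-1],
    [[0,0,0],[0,0,0],-1],
  ],
)

```text
t: 15.68
position: [0.5133, 0.0006, 0.1318]
tool_rot: [[-0.973, 0.232, 0.0], [0.232, 0.973, -0.0], [-0.0, -0.0, -1.0]]
wrist_force: [-0.0, -0.7, -0.5]
grip_width: 0.002
grasp_force: 0.0
```

send_rows(
  plan=[
    [[0,0,0],[0,0,-0.005],-1],
    [[0,0,0],[0,0,0],-1],
    [[0,0,0],[0,0,0],-1],
  ],
)

```text
t: 15.93
position: [0.5134, 0.0005, 0.1309]
tool_rot: [[-0.973, 0.232, 0.0], [0.232, 0.973, -0.0], [-0.0, -0.0, -1.0]]
wrist_force: [0.1, 0.1, 2.0]
grip_width: -0.002
grasp_force: 0.7
```

send_rows(
  plan=[
    [[0,0,0],[0,0,-0.005],-1],
    [[0,0,0],[0,0,0],-1],
    [[0,0,0],[0,0,0],-1],
  ],
)

```text
t: 16.18
position: [0.5133, 0.0005, 0.1299]
tool_rot: [[-0.973, 0.232, 0.0], [0.232, 0.973, -0.0], [-0.0, -0.0, -1.0]]
wrist_force: [0.8, -1.2, 3.4]
grip_width: 0.005
grasp_force: 1.4
```

Contact is at about z = 0.131. I'll press on in 0.5–0.6 mm steps, watching the force after each one.

send_rows(
  plan=[
    [[0,0,0],[0,0,-0.003],-1],
    [[0,0,0],[0,0,0],-1],
    [[0,0,0],[0,0,0],-1],
  ],
)

```text
t: 16.43
position: [0.5133, 0.0004, 0.1294]
tool_rot: [[-0.973, 0.232, 0.0], [0.232, 0.973, -0.0], [-0.0, -0.0, -1.0]]
wrist_force: [-0.8, -0.9, 7.1]
grip_width: -0.004
grasp_force: 3.6
```

send_rows(
  plan=[
    [[0,0,0],[0,0,-0.003],-1],
    [[0,0,0],[0,0,0],-1],
    [[0,0,0],[0,0,0],-1],
  ],
)

```text
t: 16.68
position: [0.5133, 0.0003, 0.1288]
tool_rot: [[-0.973, 0.232, 0.0], [0.232, 0.973, -0.001], [-0.0, -0.0, -1.0]]
wrist_force: [-0.2, -1.2, 6.1]
grip_width: 0.0
grasp_force: 2.9
```

send_rows(
  plan=[
    [[0,0,0],[0,0,-0.003],-1],
    [[0,0,0],[0,0,0],-1],
    [[0,0,0],[0,0,0],-1],
  ],
)

```text
t: 16.93
position: [0.5133, 0.0003, 0.1282]
tool_rot: [[-0.973, 0.232, 0.0], [0.232, 0.973, -0.001], [-0.0, -0.001, -1.0]]
wrist_force: [-1.2, -1.8, 6.5]
grip_width: -0.003
grasp_force: 3.1
```

send_rows(
  plan=[
    [[0,0,0],[0,0,-0.003],-1],
    [[0,0,0],[0,0,0],-1],
    [[0,0,0],[0,0,0],-1],
  ],
)

```text
t: 17.18
position: [0.5133, 0.0002, 0.1275]
tool_rot: [[-0.973, 0.232, 0.0], [0.232, 0.973, -0.001], [-0.0, -0.001, -1.0]]
wrist_force: [-1.5, -3.3, 5.2]
grip_width: 0.005
grasp_force: 2.2
```

send_rows(
  plan=[
    [[0,0,0],[0,0,-0.003],-1],
    [[0,0,0],[0,0,0],-1],
    [[0,0,0],[0,0,0],-1],
  ],
)

```text
t: 17.43
position: [0.5132, 0.0001, 0.1268]
tool_rot: [[-0.973, 0.232, 0.0], [0.232, 0.973, -0.001], [-0.0, -0.001, -1.0]]
wrist_force: [-0.1, -2.8, 5.6]
grip_width: 0.0
grasp_force: 2.2
```

send_rows(
  plan=[
    [[0,0,0],[0,0,-0.003],-1],
    [[0,0,0],[0,0,0],-1],
    [[0,0,0],[0,0,0],-1],
  ],
)

```text
t: 17.68
position: [0.5132, 0.0003, 0.1261]
tool_rot: [[-0.973, 0.232, 0.0], [0.232, 0.973, -0.0], [-0.0, -0.0, -1.0]]
wrist_force: [0.1, -1.3, 1.2]
grip_width: -0.003
grasp_force: 0.9
```

The force fell to 1.2 N, which is the give-way. I'll follow down to the stops, about 5 mm further.

send_rows(
  plan=[
    [[0,0,0],[0,0,-0.005],-1],
    [[0,0,0],[0,0,-0.005],-1],
    [[0,0,0],[0,0,0],-1],
    [[0,0,0],[0,0,0],-1],
  ],
)

```text
t: 18.02
position: [0.5131, 0.0009, 0.1239]
tool_rot: [[-0.973, 0.232, -0.0], [0.232, 0.973, 0.001], [0.001, 0.0, -1.0]]
wrist_force: [-0.6, -0.1, 0.1]
grip_width: 0.0
grasp_force: 0.0
```

send_rows(
  plan=[
    [[0,0,0],[0,0,-0.005],-1],
    [[0,0,0],[0,0,0],-1],
    [[0,0,0],[0,0,0],-1],
  ],
)

```text
t: 18.27
position: [0.5132, 0.0007, 0.123]
tool_rot: [[-0.973, 0.232, -0.0], [0.232, 0.973, 0.0], [0.0, 0.0, -1.0]]
wrist_force: [0.5, 0.0, 0.4]
grip_width: -0.002
grasp_force: 0.0
```

send_rows(
  plan=[
    [[0,0,0],[0,0,-0.003],-1],
    [[0,0,0],[0,0,0],-1],
    [[0,0,0],[0,0,0],-1],
  ],
)

```text
t: 18.52
position: [0.5132, 0.0006, 0.1225]
tool_rot: [[-0.973, 0.232, -0.0], [0.232, 0.973, 0.0], [0.0, 0.0, -1.0]]
wrist_force: [-0.4, 0.2, -0.8]
grip_width: -0.002
grasp_force: 0.0
```

```bash
cat > slope.py <<'E'
from h import *
a=np.radians(-13.1);ex=np.array([np.cos(a),np.sin(a)]);ey=np.array([-ex[1],ex[0]]);o=np.array([.547,.161])
for c in ("side","top"):
    im,d=bot.grab_frame(c)
    m=bot.camera_model(c);K=np.array(m["mtx"]);R=cv2.Rodrigues(np.array(m["rvec"],float))[0];t=np.array(m["tvec"],float).ravel()
    v,u=np.nonzero(d>0);z=d[v,u];X=np.linalg.inv(K)@np.vstack([u*z,v*z,z]);X=(R.T@(X-t[:,None])).T
    L=np.c_[(X[:,:2]-o)@ex,(X[:,:2]-o)@ey,X[:,2]];g=im[v,u].mean(1)
    k=(abs(L[:,0])<.08)&(L[:,1]>-.12)&(L[:,1]<-.02)&(abs(L[:,2]-.095)<.02)&(g>120);q=L[k]
    print(c,np.polyfit(q[:,1],q[:,2],1).round(4),len(q))
    cv2.imwrite(f"pics/{c}_{bot.read_state()['t']:.1f}.png",cv2.resize(im[130:330,220:420,::-1],None,fx=3,fy=3))
E
python3 slope.py
```

```text
side [-0.0418  0.0876] 1471
top [-0.0424  0.0884] 2087
```

The angle fell from 0.10 to 0.042 rad, so the cover is latched. A light confirming press will check that it is seated on the stops.

send_rows(
  plan=[
    [[0,0,0],[0,0,-0.004],-1],
    [[0,0,0],[0,0,0],-1],
    [[0,0,0],[0,0,0],-1],
  ],
)

```text
t: 18.87
position: [0.5132, 0.0005, 0.1217]
tool_rot: [[-0.973, 0.232, -0.0], [0.232, 0.973, -0.0], [0.0, -0.0, -1.0]]
wrist_force: [-0.2, 0.0, -0.6]
grip_width: -0.002
grasp_force: 0.0
```

send_rows(
  plan=[
    [[0,0,0],[0,0,-0.003],-1],
    [[0,0,0],[0,0,0],-1],
    [[0,0,0],[0,0,0],-1],
  ],
)

```text
t: 19.12
position: [0.5133, 0.0006, 0.1212]
tool_rot: [[-0.973, 0.232, 0.0], [0.232, 0.973, -0.0], [-0.0, -0.0, -1.0]]
wrist_force: [-0.4, -0.1, 2.5]
grip_width: -0.002
grasp_force: 1.2
```

send_rows(
  plan=[
    [[0,0,0],[0,0,-0.002],-1],
    [[0,0,0],[0,0,0],-1],
    [[0,0,0],[0,0,0],-1],
    [[0,0,0],[0,0,0],-1],
  ],
)

```text
t: 19.45
position: [0.5133, 0.0006, 0.1211]
tool_rot: [[-0.973, 0.232, 0.0], [0.232, 0.973, -0.0], [-0.0, -0.0, -1.0]]
wrist_force: [-2.1, -1.1, 6.4]
grip_width: 0.002
grasp_force: 3.3
```

The cover is now stiff: 4 N more for 0.1 mm, so it sits on its stops. Withdrawing.

send_rows(
  plan=[
    [[0,0,0],[0,0,0.02],-1],
    [[0,0,0],[0,0,0.05],-1],
    [[0,0,0],[0,0,0.1],-1],
    [[0,0,0],[0,0,0.15],-1],
    [[0,0,0],[0,0,0.15],-1],
    [[0,0,0],[0,-0.1,0.1],-1],
    [[0,0,0],[0,-0.15,0],-1],
    [[0,0,0],[0,-0.15,0],-1],
    [[0,0,0],[0,0,0],-1],
    [[0,0,0],[0,0,0],-1],
    [[0,0,0],[0,0,0],-1],
    [[0,0,0],[0,0,0],-1],
  ],
)

```text
t: 20.45
position: [0.5133, -0.0782, 0.2351]
tool_rot: [[-0.973, 0.23, 0.0], [0.23, 0.973, 0.001], [-0.0, 0.001, -1.0]]
wrist_force: [-0.9, 0.3, -0.3]
grip_width: 0.0
grasp_force: 0.0
```

```bash
python3 slope.py; ls pics
```

```text
side [-0.0433  0.0875] 1474
top [-0.0445  0.0883] 2787
side0.png
side1.png
side2.png
side3.png
side4.png
side_18.6.png
side_20.5.png
side_d.npy
top0.png
top_18.6.png
top_20.6.png
top_d.npy
```

The angle holds at 0.044 rad with the hand clear of the cover, so I'm handing it in.

```bash
python3 -c "
from station import bot
print(bot.finish_job())"
```

```text
the job is handed in; nothing more can be done
None
```

I lowered the cover onto the catch under control and pressed it at the pad, reading 7 N at most, until it gave way. It now sits latched on its stops at about 0.044 rad with the hand clear, and the job is handed in; no verdict came back.

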